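# Set the soldering station's scale sleeve to 6, guard it and park the iron

### The job

Get the soldering station ready for the next job: slide the smoked guard aside, turn the scale sleeve to number 6, then push the guard back over the sleeve until it clicks fully home. Also lay the iron from the desk gently in its rest, handle in the low fork and barrel in the high one, and leave the other things on the desk where they are.

Things in the scene. Friction and masses are not known exactly. Their poses are not given: they have to be found in the camera images.
- station: Brown metal soldering station fixed to the desk: wedge 180 mm (x) by 250 mm (y), 18 mm high at its front (x = -85 mm), 97 mm high at x = 70 mm. Origin: centre of underside. Its panel slopes up to the back at 27 degrees: outward normal (-0.454, 0, 0.891), up-slope (0.891, 0, 0.454) in the station frame. The sleeve is on the -y half of the panel.
- panel (a point): Centre of the sloping panel, on its surface. Two steel rails 6 mm high run along y 75 mm up-slope and down-slope of it. The sleeve's axis meets the panel 58 mm to the -y side of it. Eight bare metal scale lines lie round the sleeve, from 33 mm off its axis outward, 20 degrees apart: number 1 is 70 degrees left (+y) of up-slope, 8 is 70 degrees right; lines 1 and 5 are long (16 mm), others 8 mm.
- sleeve (a joint): Sleeve angle, rad, about the panel's normal: 0 at number 1, grows clockwise seen from above the panel; a number every 20 degrees (0.349 rad), so 6 is at 1.745; end stops just beyond 1 and 8. A spring detent (0.15 to 0.25 Nm to pass) pulls it to the nearest number; only close to midway between two may it stay there. Starts anywhere from 1 to 4.
- sleeve_grip (a point): On the sleeve's axis, 28 mm above the panel; turns with the sleeve. Black knurled sleeve: cylinder 48 mm in diameter from 10 to 40 mm above the panel, 56 mm skirt below. Axis = the panel's normal. Grip it anywhere round, tool along the normal (27 degrees from vertical), TCP here; its outward end is free once the guard is aside.
- pointer (a point): Outer end, at the rim, of the metal bar on the sleeve's top (41 mm above the panel, 24 mm off the axis): the bar runs from the axis to here and points at the number that is set.
- guard (a joint): Travel of the smoked guard, m, along the station's +y: 0 fully home over the sleeve, 0.115 end stop, fully aside. Starts ajar at 0.02 to 0.045, still covering the sleeve. 0.5 N friction, stays where left. Going home, a spring catch from 0.014 to 0.006 takes 5 to 8 N to pass, then presses it to its stop at 0 and holds it (about 5 N to pull out). At 0.10 or more a gripper has room round the sleeve.
- guard_grip (a point): Point inside the guard's steel fin, 76 mm above the panel along its normal, moves with the guard. Fin: in the middle of the roof, 54 to 82 mm above the panel, 50 mm long along the slope, 12 mm thick along y. Pinch it across the thickness, tool along the panel's normal, TCP here (fingertips 3 mm above the roof).
- guard_roof (a point): Centre of the guard's roof, upper side, 54 mm above the panel. Smoked acrylic bridge: roof 158 mm along the slope, 66 mm along y, 4 mm thick, on a leg at each rail; open at its y sides so that it passes over the sleeve.
- iron: Loose soldering iron, about 0.16 kg, 242 mm long, along its x, copper tip at +x. Origin 17 mm below its axis (on the desk surface when lying). Round handle 26 mm thick, x = -78 to 25 mm; square 34 mm end cap x = -92 to -78, square 34 mm collar x = 25 to 43; barrel 14 mm thick to x = 118, tip to 150 mm. Grip across the handle at x = -5 mm, TCP 22 mm or more above the desk.
- rest: Fixed steel iron rest: base plate x = -80 to 110 mm, 75 mm wide, 8 mm thick; two upright 90-degree vee forks 56 mm wide at the top, 10 mm thick: low one at x = -55 mm for the handle (vee 47 to 75 mm high), high one at x = 85 mm for the barrel (55 to 83 mm). Origin: underside, in line with the vees. The iron belongs level, tip to +x, its origin 48 mm above this origin.
- cleaning_cup: Bystander: loose brass tip-cleaning cup, 68 mm across, 50 mm high. Origin: centre of underside.
- tip_dish: Bystander: loose shallow steel dish, 104 mm across, 16 mm high, with spare copper tips. Origin: centre of underside.
- parts_box: Bystander: loose smoked acrylic parts box, 80 x 120 x 45 mm, open on top. Origin: centre of underside.
- zif_board: Bystander: loose small green board 70 x 110 mm with a green zero-insertion socket, 22 mm high. Origin: centre of underside.
- iron_tip (a point): Outer end of the iron's copper tip, on its axis, 150 mm ahead of the iron's origin; when the iron lies in the rest it points past the high fork.
There are look-alikes about, which are no part of the job. Of the things that look like the iron, the larger one is meant. Of the things that look like the rest, the smaller one is meant.

How it is judged:
By the outcome, as a careful person would: the job done as asked, in the order asked, and still so for the second after the job is handed in, with the robot touching nothing.
It also fails if it takes over 62 s, if anything falls off the work surface, if the arm or the gripper's body presses on something with over 40 N, if the wrist force passes 120 N, or if a joint passes its speed limit or range.

### The arm

A 6-joint arm with a two-finger parallel gripper is mounted at the origin on the work surface. World frame = base frame: x ahead of the robot, y to its left, z up, the work surface at z = 0. Lengths are in m, angles in rad, forces in N, time in s.
With the tool pointing down it reaches from about 0.3 to 0.875 m from the base axis. Payload 6.4 kg.
Tool frame: the origin (TCP) lies between the finger pads, 19 mm behind the fingertips; this is the grasp point; x points along the fingers, y is the direction in which the jaws open and shut, and the axes are right-handed (so a half turn about x gives the same grasp; the last joint's range is limited). The gripper opens to 85 mm and grips with 20 to 120 N. Pads are 22 mm wide; open, the fingers measure 114 mm over their backs; the gripper's body (76 mm by 85 mm) begins 54 mm behind the grasp point. The pads swing forward as they close: fully open they stand 13 mm farther back than shut.
Start: joints at [1.009, 0.181, 1.607, -0, 1.354, -0.206], TCP at [0.2, 0.539, 0.25] pointing down, gripper open.
Joint ranges: [-2.99, 2.99], [-0.89, 2.07], [0.3, 2.58], [-1.14, 4.28], [0, 2.63], [-3.12, 3.12]. Speed limits (rad/s): [2.57, 2.57, 3.01, 3.14, 3.14, 3.14].

### API

Orientations are given as a unit quaternion [w, x, y, z].
In Python, from bench import ctrl gives the robot as it stands.
- The arm moves only by the tool step_arm, never from a script. Its argument "motion" is a list of rows, each a list of 7 numbers: the shift along the tool's x, y, z in mm, then the turn, a rotation vector about the tool's x, y, z in degrees, then the closure in counts, from 0 (fully open) to 255 (shut). In form: [[tx, ty, tz, rx, ry, rz, hand], ...]. A call has 1 to 10 rows; each row is the pose to reach, as a shift and turn from the pose commanded when the call began, along the tool's axes at that moment; what a row does not reach only later rows make up. A row lasts 1/8 s, in which the tool goes at most 62.5 mm and 10.7 degrees, less where a joint would pass 70% of its speed; a pose out of reach is approached as far as the arm can. A call with a gripper value outside its range is refused whole. The fingers move at their own pace and stop on an object; the grip force is fixed at half the most. Time passes only in rows, so rows that repeat a pose let the fingers close. It gives the time, the measured TCP pose, the force and the opening at its end, in the units of the state.
- ctrl.get_obs(): the state, without advancing time (a new reading comes with each control period).
- ctrl.camera(name): name is "scene" or "top"; returns (picture, depth): 400x640x3 uint8, red, green, blue; 400x640 float32, m along the optical axis (not along the pixel's ray), 0 where there is no reading.
- ctrl.camera_info(name): a dict with "fx", "fy", "cx", "cy" (pixels), "dist_coeffs" ([k1, k2, p1, p2, k3] as OpenCV has them; the pictures are not rectified), "T" (4x4, takes a point from camera to world coordinates). Camera axes: x right, y down, z forward; pixel columns grow to the right and rows downward; lengths in m; the calibration is good to about 2 mm. A picture is of the moment at which its call begins. camera_info takes no time and is no camera call.
- ctrl.hand_in(): hands the job in, once; it reports no verdict.
The state is a dict: "time_s": time; "q": joint angles; "dq": joint speeds; "joint_efforts": joint torques, N m; "eef_pos": TCP position; "eef_rot": TCP orientation; "wrist_force": force on the tool from outside, world axes, zero at the start; "torque": the same for the moment, N m; "opening": opening from 0.0 (shut) to 1.0 (fully open).
Only numpy, scipy, OpenCV 4.12 (cv2) and the standard library are available. Lean on these libraries where they do the work, as an engineer would, in place of code of your own. Each camera call takes 0.05 s, during which the arm holds its last target. There are 200 camera calls.

## Working session

There is one attempt and no reset: what is moved stays moved. The work goes in short steps, Python scripts to look and compute and a tool call to move; the robot and the scene stay as the last step left them, time stands still between calls to the robot, and variables do not carry over. Pictures are saved under pics/ and viewed, about 8 in all and at most 12, crops included, and the job is handed in when it is done.

Besides the shell and the picture viewer there is one more tool, called after ">>>" as name(argument=value, ...), one argument or row to a line, values as JSON. step_arm: Moves the arm, as the interface text tells. Its arguments: {"type":"object","properties":{"motion":{"type":"array","items":{"type":"array","items":{"type":"number"}}}},"required":["motion"]}

```bash
ls; mkdir -p pics
cat > h.py <<'E'
import numpy as np, cv2
from bench import ctrl
from scipy.spatial.transform import Rotation as R
def snap(n):
    p,d=ctrl.camera(n); cv2.imwrite(f'pics/raw_{n}.png',p[:,:,::-1]); np.save(f'pics/d_{n}.npy',d); return p,d
def world(n,uv,depth=None,z=None):
    i=ctrl.camera_info(n); K=np.array([[i['fx'],0,i['cx']],[0,i['fy'],i['cy']],[0,0,1.]])
    uv=np.array(uv,float).reshape(-1,1,2); r=cv2.undistortPoints(uv,K,np.array(i['dist_coeffs'],float))[:,0]
    r=np.c_[r,np.ones(len(r))]; T=np.array(i['T'])
    if depth is not None: return (r*np.reshape(depth,(-1,1)))@T[:3,:3].T+T[:3,3]
    w=r@T[:3,:3].T; return T[:3,3]+w*((z-T[2,3])/w[:,2])[:,None]
def pix(n,P):
    i=ctrl.camera_info(n); K=np.array([[i['fx'],0,i['cx']],[0,i['fy'],i['cy']],[0,0,1.]])
    T=np.linalg.inv(np.array(i['T'])); P=np.array(P,float).reshape(-1,3)
    return cv2.projectPoints(P,cv2.Rodrigues(T[:3,:3])[0],T[:3,3],K,np.array(i['dist_coeffs'],float))[0][:,0]
def cloud(n,d):
    v,u=np.mgrid[0:400,0:640]; return world(n,np.c_[u.ravel(),v.ravel()],d.ravel()).reshape(400,640,3)
E
python3 - <<'E'
from h import *
for n in('top','scene'):
    p,d=snap(n); i=ctrl.camera_info(n); print(n,np.round(i['T'],3).tolist(),i['fx'],i['dist_coeffs'])
    cv2.imwrite(f'pics/a_{n}.png',cv2.resize(p[:,:,::-1],(800,500),interpolation=cv2.INTER_CUBIC))
o=ctrl.get_obs();print({k:np.round(v,4).tolist() for k,v in o.items()})
E
```

```text
pics
top [[0.028, -0.985, 0.169, 0.356], [-0.999, -0.033, -0.027, -0.139], [0.032, -0.168, -0.985, 1.041], [0.0, 0.0, 0.0, 1.0]] 378.25020435843606 [0.00146978 0.         0.         0.         0.        ]
scene [[-0.12, 0.715, -0.689, 1.301], [0.993, 0.074, -0.097, -0.054], [-0.018, -0.695, -0.719, 0.896], [0.0, 0.0, 0.0, 1.0]] 439.4859543584831 [0.02744474 0.         0.         0.         0.        ]
{'time_s': 0.1, 'q': [1.0087, 0.1815, 1.6079, 0.0, 1.3538, -0.2063], 'dq': [0.0007, -0.0016, -0.0033, -0.0004, -0.001, -0.0011], 'joint_efforts': [0.0001, -44.5877, -35.2234, -0.0002, 0.0041, 0.0], 'eef_pos': [0.2, 0.5386, 0.2492], 'eef_rot': [0.6957, 0.1246, 0.6962, -0.1256], 'wrist_force': [-1.1614, 0.0511, 0.253], 'torque': [-0.0298, -0.0708, 0.0018], 'opening': 0.9979}
```

View pics/a_top.png

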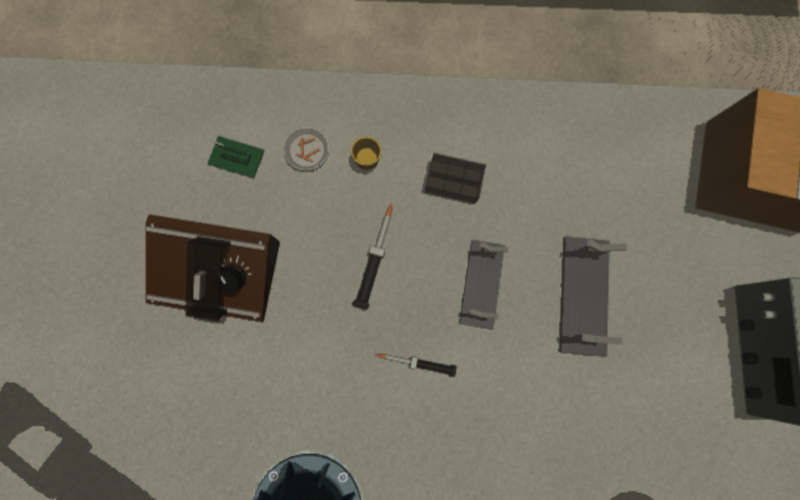

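View pics/a_scene.png

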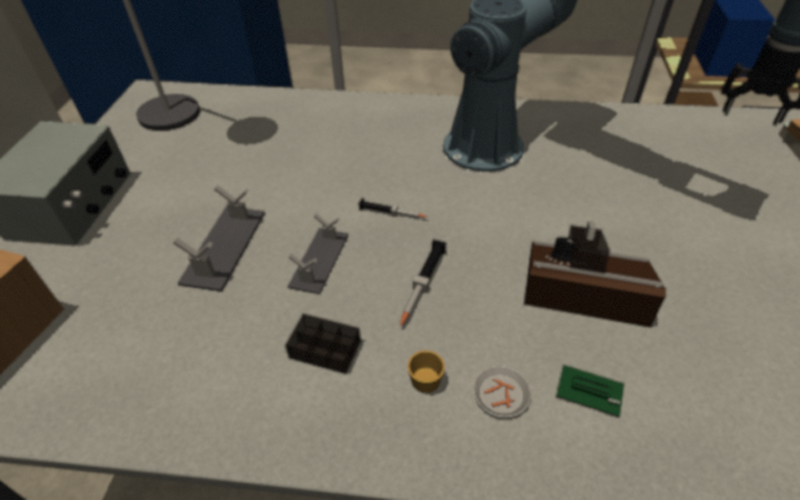

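In the top view (800x500), the iron candidates are the larger one at (373,258) and a smaller one at (418,365). The rest candidates are the smaller one at (482,285) and a larger one at (585,295). The station is at (210,270), with the guard at (207,280) and the sleeve at (232,278). I choose the larger iron and the smaller rest. I'll check both in a close crop with measured sizes.

```bash
cat > m.py <<'E'
from h import *
p=cv2.imread('pics/raw_top.png'); d=np.load('pics/d_top.npy'); C=cloud('top',d)
def box(n,u0,u1,v0,v1,zlo,zhi):
    s=C[v0:v1,u0:u1]; m=(s[...,2]>zlo)&(s[...,2]<zhi); q=s[m]
    r=cv2.minAreaRect((q[:,:2]*1000).astype(np.float32)); print(n,len(q),np.round(r[0],1),np.round(r[1],1),round(r[2],1),'zmax',q[:,2].max().round(3),'zmed',np.median(q[:,2]).round(4)); return q
box('desk',400,440,320,350,-.05,.05)
big=box('iron',280,320,160,250,.007,.06); box('iron2',295,370,275,305,.006,.06)
box('rest',360,408,185,270,.003,.12); box('rest2',440,505,182,292,.003,.12)
box('rest forks',360,408,185,270,.03,.12)
box('station',110,226,165,262,.006,.2)
E
python3 m.py
python3 - <<'E'
from h import *
p=cv2.imread('pics/raw_top.png')
a=cv2.resize(p[165:265,110:230],None,fx=4,fy=4,interpolation=cv2.INTER_CUBIC)
b=cv2.resize(p[155:300,270:410],None,fx=2.75,fy=2.75,interpolation=cv2.INTER_CUBIC)
o=np.zeros((410,880,3),np.uint8); o[:400,:480]=a; o[:b.shape[0],485:485+b.shape[1]]=b
cv2.imwrite('pics/b.png',o[:,:800+80][:, :]if 0 else cv2.resize(o,(800,373)))
s=cv2.imread('pics/raw_scene.png'); cv2.imwrite('pics/c.png',cv2.resize(s[165:265,410:540],None,fx=6,fy=6,interpolation=cv2.INTER_CUBIC)[:600])
E
```

```text
desk 1194 [ 190.2 -448.7] [ 75.  108.4] 1.1 zmax 0.005 zmed -0.0008
iron 685 [ 529.5 -120.7] [ 33.4 240.5] 75.2 zmax 0.037 zmed 0.0268
iron2 389 [ 305.6 -212.4] [173.   34.2] 79.8 zmax 0.029 zmed 0.019
rest 1934 [ 480.  -351.1] [132.7 227. ] 89.2 zmax 0.083 zmed 0.0075
rest2 3667 [ 457.9 -599.4] [178.8 310.1] 87.8 zmax 0.113 zmed 0.0104
rest forks 223 [ 473.8 -357.3] [ 59.6 150. ] 81.9 zmax 0.083 zmed 0.0623
station 7350 [482.9 229.9] [253.2 206.2] 82.1 zmax 0.145 zmed 0.0791
```

View pics/b.png

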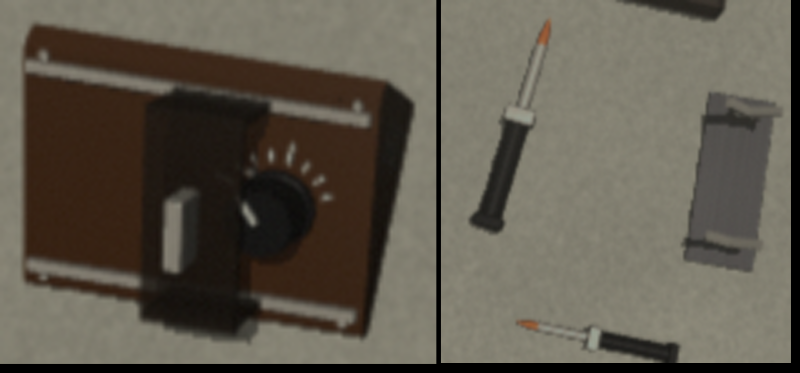

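View pics/c.png

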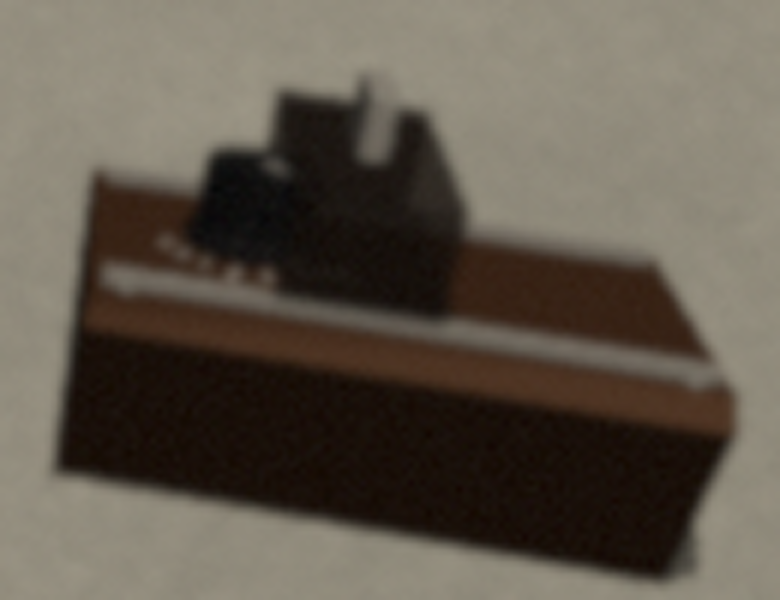

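The crops confirm it: the large iron's head-to-tip length measures 240 mm and the rest plate is about 190 mm, both as described. The sleeve bar is partly visible at crop (250,212). Next I'll fit the poses using depth from both cameras.

```bash
cat > fit.py <<'E'
from h import *
from scipy.optimize import least_squares
Cs={n:cloud(n,np.load(f'pics/d_{n}.npy')) for n in('top','scene')}
I={n:cv2.imread(f'pics/raw_{n}.png').astype(int) for n in Cs}
def near(n,c,r,zlo,zhi):
    C=Cs[n]; m=(np.hypot(C[...,0]-c[0],C[...,1]-c[1])<r)&(C[...,2]>zlo)&(C[...,2]<zhi); return m
def loc(P,t):
    c,s=np.cos(t[2]),np.sin(t[2]); q=P[:,:2]-t[:2]; return np.c_[q@[c,s],q@[-s,c],P[:,2]-(t[3] if len(t)>3 else 0)]
def box(q,lo,hi):
    lo,hi=np.array(lo),np.array(hi); a=np.abs(q-(lo+hi)/2)-(hi-lo)/2
    return np.linalg.norm(np.maximum(a,0),axis=1)+np.minimum(a.max(1),0)
def wedge(q):
    return np.max([q@[-.454,0,.891]-np.dot([-.454,.891],[-.0075,.0575]),q[:,2]-.097,np.abs(q[:,0])-.09,np.abs(q[:,1])-.125],0)
def cyl(q,x0,x1,r):
    a=np.c_[np.abs(q[:,0]-(x0+x1)/2)-(x1-x0)/2,np.hypot(q[:,1],q[:,2]-.017)-r]
    return np.linalg.norm(np.maximum(a,0),axis=1)+np.minimum(a.max(1),0)
def iron(q): return np.min([cyl(q,-.078,.025,.013),box(q,[-.092,-.017,0],[-.078,.017,.034]),box(q,[.025,-.017,0],[.043,.017,.034]),cyl(q,.043,.118,.007),cyl(q,.118,.150,.004)],0)
def fork(q,x,z0,z1):
    b=box(q,[x-.005,-.028,0.],[x+.005,.028,z1]); return np.maximum(b,(z0+np.abs(q[:,1])-q[:,2])*-.707)
def rest(q): return np.min([box(q,[-.08,-.0375,0],[.11,.0375,.008]),fork(q,-.055,.047,.075),fork(q,.085,.055,.083)],0)
def fit(name,f,P,t0):
    r=least_squares(lambda t:f(loc(P,t)),t0,loss='soft_l1',f_scale=.002,x_scale=[.01,.01,.05,.01][:len(t0)])
    e=np.abs(f(loc(P,r.x))); print(name,len(P),np.round(r.x[:2]*1000,1),np.round(np.degrees(r.x[2]),2),np.round(r.x[3:]*1000,1),'med err mm',np.round(np.median(e)*1000,2)); return r.x
if __name__=='__main__':
    for cams in (['top'],['scene'],['top','scene']):
        print(cams)
        S=[];
        for n in cams:
            m=near(n,(.48,.23),.19,.012,.11); im=I[n]; m&=(im[...,2]>im[...,0]*1.35); S.append(Cs[n][m])
        fit('station',wedge,np.vstack(S),[.48,.23,np.radians(-8),0])
        fit('iron',iron,np.vstack([Cs[n][near(n,(.5295,-.1207),.14,.006,.05)] for n in cams]),[.505,-.128,np.radians(-15),0])
        fit('rest',rest,np.vstack([Cs[n][near(n,(.475,-.353),.125,.006,.1)] for n in cams]),[.465,-.355,np.radians(-8),0])
E
python3 fit.py
```

```text
['top']
station 5067 [477.7 230.8] -7.82 [-1.7] med err mm 1.38
iron 688 [ 502.9 -113.2] -14.78 [-0.5] med err mm 0.93
rest 1462 [ 459.2 -355.1] -8.16 [-0.] med err mm 0.94
['scene']
station 4254 [481.5 229.3] -7.34 [-1.7] med err mm 0.96
iron 626 [ 503.1 -114.1] -14.61 [-1.] med err mm 0.92
rest 1100 [ 460.8 -354.6] -8.34 [-0.4] med err mm 0.83
['top', 'scene']
station 9321 [481.3 230. ] -7.49 [-0.7] med err mm 1.27
iron 1314 [ 503.1 -113.7] -14.69 [-0.8] med err mm 0.94
rest 2562 [ 460.3 -355.1] -8.27 [-0.2] med err mm 0.95
```

```bash
cat >> h.py <<'E'
def yaw(d): return R.from_euler('z',d,degrees=True).as_matrix()
ST=np.array([.4805,.230,-.0007]); SR=yaw(-7.5)
N=SR@[-.454,0,.891]; U=SR@[.891,0,.454]; V=SR@[0,1.,0]
PC=ST+SR@[-.0075,0,.0575]
def panel(a,b,c): return PC+(a*U+b*V+c*N)/1000   # upslope, +y, height in mm
def topanel(P): return (np.asarray(P)-PC)@np.c_[U,V,N]*1000
def plan(pos,X,Y):
    o=ctrl.get_obs(); q=o['eef_rot']; R0=R.from_quat([q[1],q[2],q[3],q[0]])
    X=np.array(X)/np.linalg.norm(X); 
    best=None
    for s in(1,-1):
        Yv=s*np.array(Y); Yv=Yv-X*(Yv@X); Yv/=np.linalg.norm(Yv)
        R1=R.from_matrix(np.c_[X,Yv,np.cross(X,Yv)]); rv=np.degrees((R0.inv()*R1).as_rotvec())
        print('shift mm',np.round(R0.inv().apply(np.array(pos)-o['eef_pos'])*1000,1),'rotvec',np.round(rv,1))
    print('t',round(o['time_s'],2),'pos',np.round(o['eef_pos'],4),'q',np.round(o['q'],2),'F',np.round(o['wrist_force'],1),'open',round(o['opening'],3))
def pos(): return np.array(ctrl.get_obs()['eef_pos'])
E
python3 - <<'E'
from fit import *
import h
for n in Cs:
    C=Cs[n]; m=near(n,(.48,.23),.19,.05,.25); q=topanel(C[m]); k=q[:,2]>62; f=q[k]
    print(n,k.sum(),np.round(np.percentile(f,[2,10,50,90,98],axis=0),1).tolist())
    s=(np.abs(q[:,2]-54)<5)&(q[:,1]>-120); print(' roof v pct',np.round(np.percentile(q[s],[2,50,98],axis=0),1).tolist())
    im=I[n]; 
P=np.vstack([Cs[n][near(n,(.475,-.353),.125,.006,.1)] for n in Cs]); fit('restflip',rest,P,[.475,-.355,np.radians(171.7),0])
h.plan(panel(0,0,180),-N,V)
E
```

```text
top 163 [[-20.9, -25.8, 62.9], [-16.6, -25.1, 67.7], [4.4, -22.2, 80.2], [24.7, -15.7, 82.8], [26.6, -14.3, 84.3]]
 roof v pct [[-74.3, -51.1, 50.0], [10.7, -22.7, 53.5], [78.9, 13.4, 56.7]]
scene 72 [[-17.7, -27.0, 62.4], [-8.8, -26.5, 65.0], [23.5, -22.7, 74.3], [29.1, -16.8, 80.1], [30.4, -15.5, 80.5]]
 roof v pct [[-70.3, -52.8, 49.6], [28.6, -24.6, 52.2], [83.6, 11.2, 56.9]]
restflip 2562 [ 490.1 -358.9] 172.57 [0.1] med err mm 1.13
shift mm [  32.2 -211.4  283.5] rotvec [-12.6 -26.9   3.1]
shift mm [  32.2 -211.4  283.5] rotvec [162.8   4.5  39.1]
t 0.1 pos [0.2    0.5386 0.2492] q [ 1.01  0.18  1.61  0.    1.35 -0.21] F [-1.2  0.1  0.3] open 0.998
```

```bash
python3 -c "
from h import *
plan(panel(3,-20.5,140),-N,V)"
```

```text
shift mm [  66.5 -226.7  308.3] rotvec [-12.6 -26.9   3.1]
shift mm [  66.5 -226.7  308.3] rotvec [162.8   4.5  39.1]
t 0.1 pos [0.2    0.5386 0.2492] q [ 1.01  0.18  1.61  0.    1.35 -0.21] F [-1.2  0.1  0.3] open 0.998
```

>>> step_arm(
  motion=[
    [10, -38, 51, -2.1, -4.5, 0.5, 0],
    [22, -76, 103, -4.2, -9, 1, 0],
    [33, -113, 154, -6.3, -13.5, 1.6, 0],
    [44, -151, 206, -8.4, -18, 2.1, 0],
    [55, -189, 257, -10.5, -22.4, 2.6, 0],
    [66.5, -226.7, 308.3, -12.6, -26.9, 3.1, 0],
    [66.5, -226.7, 308.3, -12.6, -26.9, 3.1, 0],
    [66.5, -226.7, 308.3, -12.6, -26.9, 3.1, 0],
  ],
)

```text
time_s: 1.1
eef_pos: [0.4104, 0.2179, 0.1831]
eef_rot: [0.851, 0.036, 0.521, -0.057]
wrist_force: [-0.6, -0.3, 0.8]
opening: 1.0
```

```bash
python3 -c "
from h import *
plan(panel(3,-20.5,77),-N,V);print(topanel(pos()))"
```

```text
shift mm [63.   0.6 -0.5] rotvec [-0.2 -0.   0. ]
shift mm [63.   0.6 -0.5] rotvec [1.798e+02 1.000e-01 0.000e+00]
t 1.1 pos [0.4104 0.2179 0.1831] q [ 0.38 -0.21  2.21 -0.33  0.75 -0.86] F [-0.6 -0.3  0.8] open 1.0
[  3.47497781 -21.10831221 139.98772881]
```

>>> step_arm(
  motion=[
    [22, 0, 0, 0, 0, 0, 0],
    [44, 0.6, -0.5, 0, 0, 0, 60],
    [63, 0.6, -0.5, 0, 0, 0, 150],
    [63, 0.6, -0.5, 0, 0, 0, 255],
    [63, 0.6, -0.5, 0, 0, 0, 255],
    [63, 0.6, -0.5, 0, 0, 0, 255],
    [63, 0.6, -0.5, 0, 0, 0, 255],
  ],
)

```text
time_s: 1.98
eef_pos: [0.4381, 0.2165, 0.1278]
eef_rot: [0.851, 0.035, 0.521, -0.055]
wrist_force: [-5.9, 0.9, 4.7]
opening: 0.123
```

```bash
python3 -c "
from h import *
plan(panel(3,52,77),-N,V);print(topanel(pos()))"
```

```text
shift mm [ 1.2 70.9 -0.1] rotvec [-0.   0.1 -0.1]
shift mm [ 1.2 70.9 -0.1] rotvec [ 1.8e+02 -1.0e-01 -1.0e-01]
t 1.98 pos [0.4381 0.2165 0.1278] q [ 0.34 -0.04  2.2  -0.38  0.59 -0.82] F [-5.9  0.9  4.7] open 0.123
[  3.06973575 -18.95015431  78.12427279]
```

>>> step_arm(
  motion=[
    [-1.5, 10, 0, 0, 0, 0, 255],
    [-1.5, 22, 0, 0, 0, 0, 255],
    [-1.5, 34, 0, 0, 0, 0, 255],
    [-1.5, 46, 0, 0, 0, 0, 255],
    [-1.5, 58, 0, 0, 0, 0, 255],
    [-1.5, 66, 0, 0, 0, 0, 255],
    [-1.5, 71, 0, 0, 0, 0, 255],
    [-1.5, 71, 0, 0, 0, 0, 255],
    [-1.5, 71, 0, 0, 0, 0, 255],
  ],
)

```text
time_s: 3.1
eef_pos: [0.4471, 0.2863, 0.1279]
eef_rot: [0.851, 0.035, 0.521, -0.056]
wrist_force: [8.4, 0.2, -9.9]
opening: 0.123
```

```bash
python3 -c "
from h import *
plan(panel(3,52,77),-N,V);print(topanel(pos()))"
```

```text
shift mm [1.4 0.5 0.1] rotvec [-0.1  0.  -0. ]
shift mm [1.4 0.5 0.1] rotvec [179.9  -0.   -0. ]
t 3.1 pos [0.4471 0.2863 0.1279] q [ 0.5   0.08  2.07 -0.46  0.65 -0.62] F [ 8.4  0.2 -9.9] open 0.123
[ 2.936106   51.49793694 78.35187892]
```

>>> step_arm(
  motion=[
    [1.5, 0, 0, 0, 0, 0, 100],
    [1.5, 0, 0, 0, 0, 0, 0],
    [1.5, 0, 0, 0, 0, 0, 0],
    [-20, 0, 0, 0, 0, 0, 0],
    [-50, 0, 0, 0, 0, 0, 0],
    [-80, 20, 0, 0, 0, 0, 0],
    [-80, 60, 0, 0, 0, 0, 0],
    [-80, 60, 0, 0, 0, 0, 0],
  ],
)

```text
time_s: 4.1
eef_pos: [0.4192, 0.353, 0.2011]
eef_rot: [0.851, 0.035, 0.52, -0.054]
wrist_force: [-0.4, -0.3, 0.2]
opening: 0.998
```

Run:
```python
from h import *
p,d=snap('top'); s,ds=snap('scene')
cx=pix('top',panel(0,-58,20))[0]; cs=pix('scene',panel(0,-58,20))[0]; print(cx,cs)
def crop(im,c,r,k): 
    x,y=int(c[0])-r,int(c[1])-r; print('off',x,y); return cv2.resize(im[y:y+2*r,x:x+2*r,::-1],(k,k),interpolation=cv2.INTER_CUBIC)
o=np.hstack([crop(p,cx,24,400),crop(s,cs,28,400)]); cv2.imwrite('pics/d.png',cv2.convertScaleAbs(o,alpha=1.5))
C=cloud('top',d)
for n,dd in(('top',d),('scene',ds)):
    q=topanel(cloud(n,dd).reshape(-1,3)); k=(abs(q[:,0])<40)&(abs(q[:,1]+58)<40)
    t=q[k&(q[:,2]>35)&(q[:,2]<48)]; print(n,'sleeve top',len(t),np.round(np.percentile(t,[2,50,98],axis=0),1).tolist(),cv2.minEnclosingCircle(t[:,:2].astype(np.float32)))
    f=q[(abs(q[:,0])<40)&(q[:,2]>60)&(q[:,2]<82)&(q[:,1]<70)&(q[:,1]>30)]; print('fin',len(f),np.round(np.percentile(f,[5,50,95],axis=0),1).tolist())
    pl=q[(abs(q[:,0])<60)&(abs(q[:,2])<6)&(abs(q[:,1])<110)]; print('panel h',len(pl),np.median(pl[:,2]), np.polyfit(pl[:,0],pl[:,2],1),np.polyfit(pl[:,1],pl[:,2],1))
```

```text
[182.95346092 224.34980876] [452.77338014 198.40037969]
off 158 200
off 424 170
top sleeve top 283 [[-20.2, -80.8, 35.9], [2.8, -58.6, 39.6], [24.4, -37.1, 43.2]] ((1.784163475036621, -59.65207290649414), 25.1394100189209)
fin 148 [[-19.8, 45.1, 62.4], [4.7, 46.8, 76.7], [26.4, 55.8, 81.7]]
panel h 2088 -0.35092173797918247 [ 0.00132429 -0.30940213] [-0.00161264 -0.35433925]
scene sleeve top 94 [[-16.4, -81.2, 35.5], [10.4, -58.6, 38.0], [28.3, -39.0, 40.0]] ((6.864499092102051, -58.7613525390625), 24.4937686920166)
fin 91 [[-17.0, 45.4, 61.5], [22.2, 48.5, 73.9], [28.8, 56.3, 80.5]]
panel h 640 -1.5300912026879692 [ 0.01047792 -1.24726547] [-0.00346744 -1.25528962]
```

View pics/d.png

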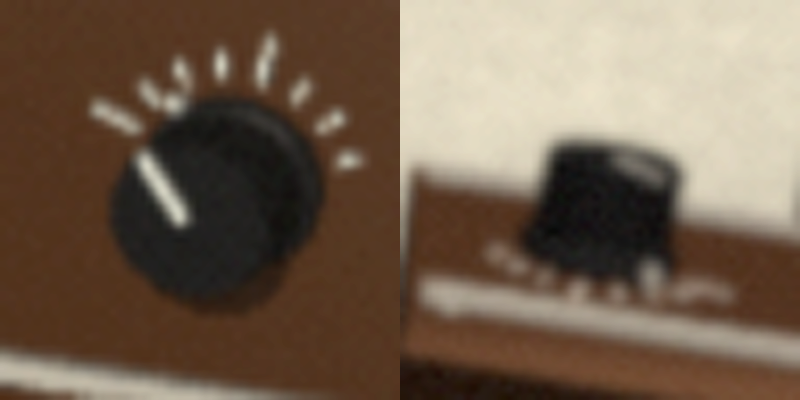

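Left crop (top camera): the scale lines run from long 1 at (115,115) through long 5 at (265,60), 6 at (300,92), to 8 at (350,160). The bar runs from (183,222) to its tip at (145,155). There is also a bright dot on the skirt at (175,105), which is not the bar. Guard is aside at about 0.109.

Run:
```python
from h import *
def ip(uv,h):
    r=world('top',uv,depth=[1.]*len(uv)); o=np.array(ctrl.camera_info('top')['T'])[:3,3]; w=r-o
    return topanel(o+w*(((PC+N*h/1000-o)@N)/(w@N))[:,None])
f=lambda L:np.array(L)/8.333+[158,200]-0.5+.06
L=[(115,115),(150,95),(180,75),(222,65),(265,60),(300,92),(330,122),(350,160)]
q=ip(f(L),0); ends=ip(f([(95,103),(137,130),(272,37),(262,85)]),0)
print(np.round(q[:,:2],1).tolist(),ends[:,:2].round(1).tolist())
# fit centre: lines at 70-20k deg left of upslope
from scipy.optimize import least_squares
a=np.radians(70-20*np.arange(8))
def res(t): 
    w=q[:,:2]-t[:2]; an=a+t[2]; return w[:,0]*np.sin(an)-w[:,1]*np.cos(an)
r=least_squares(res,[0,-58,0]); print('centre',r.x[:2],'rot',np.degrees(r.x[2]),res(r.x).round(1))
b=ip(f([(183,222),(145,155)]),41); print(b.round(1)); w=b[1]-b[0]; print('bar deg left of upslope',np.degrees(np.arctan2(w[1],w[0])), 'vs axis', np.degrees(np.arctan2(b[1][1]+58,b[1][0])))
```

```text
[[16.4, -19.2], [24.8, -29.8], [32.9, -38.7], [38.4, -51.5], [42.2, -64.7], [33.7, -76.0], [25.5, -85.9], [14.1, -92.8]] [[19.3, -12.9], [12.6, -26.3], [50.0, -66.4], [34.0, -64.2]]
centre [  1.69252034 -56.71292097] rot -1.0161847637651469 [ 0.3 -0.2 -0.6  0.6  0.1  0.1 -0.2 -0. ]
[[  2.8 -57.4  41. ]
 [ 22.1 -45.1  41. ]]
bar deg left of upslope 32.50155150993062 vs axis 30.3530613564584
```

Bar reads about 31° left of up-slope, so the sleeve is at number 3 and needs +60° clockwise. The sleeve axis is at u≈3, v≈-58.

```bash
python3 -c "
from h import *
plan(panel(3,-58,120),-N,V);plan(panel(3,-58,30),-N,V);print(topanel(pos()))"
```

```text
shift mm [  38.9 -169.5    0.5] rotvec [ 0. -0. -0.]
shift mm [  38.9 -169.5    0.5] rotvec [-180.    0.   -0.]
t 4.2 pos [0.4183 0.3506 0.1996] q [ 0.66  0.03  1.95 -0.44  0.86 -0.54] F [ 0.7 -0.8  0. ] open 1.001
shift mm [ 128.9 -169.6    0.5] rotvec [ 0. -0. -0.]
shift mm [ 128.9 -169.6    0.5] rotvec [-180.    0.   -0.]
t 4.2 pos [0.4183 0.3506 0.1996] q [ 0.66  0.03  1.95 -0.44  0.86 -0.54] F [ 0.7 -0.8  0. ] open 1.001
[  2.53808988 111.49429594 158.93227256]
```

>>> step_arm(
  motion=[
    [0, -40, 0, 0, 0, 0, 0],
    [0, -85, 0, 0, 0, 0, 0],
    [0, -130, 0, 0, 0, 0, 0],
    [20, -169.5, 0.5, 0, 0, 0, 0],
    [40, -169.5, 0.5, 0, 0, 0, 0],
    [60, -169.5, 0.5, 0, 0, 0, 0],
    [60, -169.5, 0.5, 0, 0, 0, 0],
  ],
)

```text
time_s: 5.08
eef_pos: [0.4228, 0.1777, 0.1448]
eef_rot: [0.85, 0.035, 0.523, -0.057]
wrist_force: [-0.6, -0.2, 0.1]
opening: 1.0
```

```bash
python3 -c "
from h import *
plan(panel(3,-58,30),-N,V);print(topanel(pos()))"
```

```text
shift mm [67.9  1.5  1.5] rotvec [-0.1 -0.2  0.1]
shift mm [67.9  1.5  1.5] rotvec [1.799e+02 1.000e-01 3.000e-01]
t 5.08 pos [0.4228 0.1777 0.1448] q [ 0.25 -0.17  2.27 -0.29  0.63 -0.98] F [-0.6 -0.2  0.1] open 1.0
[  1.73779877 -59.37934654  97.86519757]
```

>>> step_arm(
  motion=[
    [20, 1.5, -1, 0, 0, 0, 0],
    [40, 1.5, -1, 0, 0, 0, 0],
    [58, 1.5, -1, 0, 0, 0, 0],
    [68, 1.5, -1, 0, 0, 0, 0],
    [68, 1.5, -1, 0, 0, 0, 0],
  ],
)

```text
time_s: 5.7
eef_pos: [0.4537, 0.1766, 0.0853]
eef_rot: [0.851, 0.035, 0.522, -0.056]
wrist_force: [-0.4, -0.2, -0.1]
opening: 1.002
```

```bash
python3 -c "
from h import *
plan(panel(3,-58,30),-N,V);print(topanel(pos()))"
```

```text
shift mm [ 0.9 -1.5  0.8] rotvec [-0.1 -0.  -0. ]
shift mm [ 0.9 -1.5  0.8] rotvec [179.9  -0.    0. ]
t 5.7 pos [0.4537 0.1766 0.0853] q [ 0.23  0.04  2.24 -0.37  0.45 -0.91] F [-0.4 -0.2 -0.1] open 1.002
[  2.16084792 -56.48878951  30.8744565 ]
```

>>> step_arm(
  motion=[
    [0, -1.5, 0.5, 0, 0, 0, 80],
    [0, -1.5, 0.5, 0, 0, 0, 160],
    [0, -1.5, 0.5, 0, 0, 0, 255],
    [0, -1.5, 0.5, 0, 0, 0, 255],
    [0, -1.5, 0.5, 0, 0, 0, 255],
    [0, -1.5, 0.5, 0, 0, 0, 255],
  ],
)

```text
time_s: 6.45
eef_pos: [0.4542, 0.1745, 0.0867]
eef_rot: [0.851, 0.034, 0.521, -0.056]
wrist_force: [-8.7, -7.0, 14.3]
opening: 0.538
```

```bash
python3 -c "
from h import *
plan(panel(3,-58,30),-N,V);print(topanel(pos()),ctrl.get_obs()['torque'])"
```

```text
shift mm [ 1.8  0.5 -0.4] rotvec [-0.1  0.   0. ]
shift mm [ 1.8  0.5 -0.4] rotvec [ 1.799e+02  1.000e-01 -1.000e-01]
t 6.45 pos [0.4542 0.1745 0.0867] q [ 0.22  0.04  2.24 -0.37  0.45 -0.92] F [-8.7 -7.  14.3] open 0.538
[  3.43515713 -58.49811281  31.75689648] [-1.04148165  0.51657564 -0.71076379]
```

>>> step_arm(
  motion=[
    [-1, 0, 0, 8, 0, 0, 255],
    [-1, 0, 0, 17, 0, 0, 255],
    [-1, 0, 0, 26, 0, 0, 255],
    [-1, 0, 0, 35, 0, 0, 255],
    [-1, 0, 0, 44, 0, 0, 255],
    [-1, 0, 0, 53, 0, 0, 255],
    [-1, 0, 0, 60, 0, 0, 255],
    [-1, 0, 0, 60, 0, 0, 255],
    [-1, 0, 0, 60, 0, 0, 255],
  ],
)

```text
time_s: 7.58
eef_pos: [0.4532, 0.1734, 0.0864]
eef_rot: [0.72, 0.454, 0.423, -0.311]
wrist_force: [-1.5, -13.2, 3.2]
opening: 0.535
```

```bash
python3 -c "
from h import *
plan(panel(3,-58,30),-N,V);print(topanel(pos()),ctrl.get_obs()['torque'])"
```

```text
shift mm [ 1.9  1.2 -1.3] rotvec [-60.1   0.    0.2]
shift mm [ 1.9  1.2 -1.3] rotvec [119.9   0.2  -0. ]
t 7.58 pos [0.4532 0.1734 0.0864] q [ 0.22  0.03  2.24 -0.37  0.45  0.13] F [ -1.5 -13.2   3.2] open 0.535
[  2.5830634  -59.72546169  31.9476076 ] [-1.81051892  0.07453769 -1.03648394]
```

>>> step_arm(
  motion=[
    [0, 0, 0, 0, 0, 0, 150],
    [0, 0, 0, 0, 0, 0, 0],
    [0, 0, 0, 0, 0, 0, 0],
    [0, 0, 0, 0, 0, 0, 0],
    [-25, 0, 0, 0, 0, 0, 0],
    [-60, 0, 0, 0, 0, 0, 0],
    [-110, 0, 0, -10, 0, 0, 0],
    [-130, 0, 0, -20, 0, 0, 0],
    [-130, 0, 0, -30, 0, 0, 0],
    [-130, 0, 0, -40, 0, 0, 0],
  ],
)

```text
time_s: 8.82
eef_pos: [0.3952, 0.1833, 0.2031]
eef_rot: [0.833, 0.18, 0.503, -0.143]
wrist_force: [0.8, 0.1, 0.1]
opening: 0.998
```

```bash
python3 -c "
from h import *
plan(panel(3,51,150),-N,V);print(topanel(pos()))"
```

```text
shift mm [ 12.8 102.  -36.8] rotvec [-19.7   0.1  -0.1]
shift mm [ 12.8 102.  -36.8] rotvec [ 1.603e+02 -2.000e-01 -1.000e-01]
t 8.82 pos [0.3952 0.1833 0.2031] q [ 0.29 -0.35  2.26 -0.26  0.8  -0.67] F [0.8 0.1 0.1] open 0.998
[  3.20652291 -57.4735913  162.56193619]
```

Moving to the guard's fin, which clears the view, then checking the sleeve.

>>> step_arm(
  motion=[
    [0, 34, -12, -10, 0, 0, 0],
    [0, 68, -24, -19.7, 0, 0, 0],
    [12, 102, -37, -19.7, 0, 0, 0],
    [12, 102, -37, -19.7, 0, 0, 0],
    [12, 102, -37, -19.7, 0, 0, 0],
  ],
)

```text
time_s: 9.45
eef_pos: [0.4144, 0.2896, 0.1915]
eef_rot: [0.851, 0.037, 0.521, -0.057]
wrist_force: [0.1, 0.6, -0.1]
opening: 1.0
```

Run:
```python
from h import *
p,d=snap('top'); s,ds=snap('scene')
o=np.hstack([cv2.resize(p[200:248,158:206,::-1],(400,400),interpolation=cv2.INTER_CUBIC),cv2.resize(s[150:230,420:500,::-1],(400,400),interpolation=cv2.INTER_CUBIC)])
cv2.imwrite('pics/e.png',cv2.convertScaleAbs(o,alpha=1.5))
q=topanel(cloud('top',d).reshape(-1,3)); f=q[(abs(q[:,0])<40)&(q[:,2]>64)&(q[:,2]<82)&(q[:,1]<80)&(q[:,1]>20)]; print('fin',len(f),np.round(np.percentile(f,[5,50,95],axis=0),1).tolist())
plan(panel(3,51,79),-N,V);print(topanel(pos()))
```

```text
fin 132 [[-20.6, 45.2, 66.0], [4.6, 47.4, 78.1], [25.8, 56.0, 81.7]]
shift mm [71.2  0.9 -0.2] rotvec [-0.4  0.  -0. ]
shift mm [71.2  0.9 -0.2] rotvec [ 1.796e+02 -1.000e-01 -1.000e-01]
t 9.55 pos [0.4147 0.2892 0.1921] q [ 0.54 -0.08  2.08 -0.4   0.81 -0.66] F [ 0.4 -0.3  0.8] open 0.997
[  3.13967536  50.06395082 150.23960544]
```

View pics/e.png

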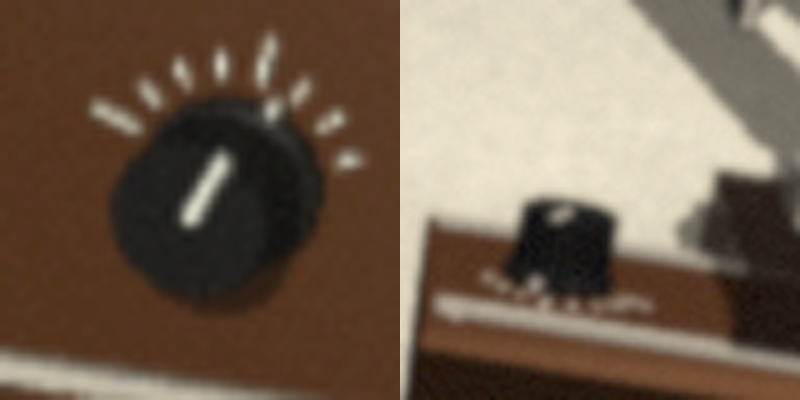

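Bar now runs (187,222)→(225,155), with the skirt dot at (272,108), near line 6. I'll compute the angle.

Run:
```python
from h import *
def ip(uv,h):
    r=world('top',uv,depth=[1.]*len(uv)); o=np.array(ctrl.camera_info('top')['T'])[:3,3]; w=r-o
    return topanel(o+w*(((PC+N*h/1000-o)@N)/(w@N))[:,None])
f=lambda L:np.array(L)/8.333+[158,200]-.44
for L in([(183,222),(145,155)],[(187,222),(225,155)]):
    b=ip(f(L),41); w=b[1]-b[0]; print(b.round(1),np.degrees(np.arctan2(w[1],w[0])))
dd=ip(f([(175,105),(272,108)]),6)-[2,-57.5,0]; print('dots',np.degrees(np.arctan2(dd[:,1],dd[:,0])),dd.round(1))
```

```text
[[  2.8 -57.4  41. ]
 [ 22.1 -45.1  41. ]] 32.50155150993062
[[  3.  -58.6  41. ]
 [ 26.2 -68.8  41. ]] -23.820714436653063
dots [ 37.03927051 -24.13899825] [[ 23.3  17.6   6. ]
 [ 27.4 -12.3   6. ]]
```

Run:
```python
from h import *
def ip(uv,h):
    r=world('top',uv,depth=[1.]*len(uv)); o=np.array(ctrl.camera_info('top')['T'])[:3,3]; w=r-o
    return topanel(o+w*(((PC+N*h/1000-o)@N)/(w@N))[:,None])
ps=[ctrl.camera('top')[0] for _ in range(3)]
g=np.mean([p.mean(2) for p in ps],0)
v,u=np.mgrid[0:400,0:640]; Q=ip(np.c_[u.ravel(),v.ravel()],41).reshape(400,640,3)
x=Q[...,0]-3; y=Q[...,1]+58; m=(np.hypot(x,y)<24.5)
w=np.where(m,np.clip(g-np.median(g[m])-12,0,None),0); print('pix',(w>0).sum(),w.max())
c=np.array([(w*Q[...,0]).sum(),(w*Q[...,1]).sum()])/w.sum()
dx,dy=Q[...,0]-c[0],Q[...,1]-c[1]; S=np.array([[(w*dx*dx).sum(),(w*dx*dy).sum()],[0,(w*dy*dy).sum()]])
print('centroid',c,'angle',np.degrees(.5*np.arctan2(2*S[0,1],S[0,0]-S[1,1])))
print(np.degrees(np.arctan2(c[1]+58,c[0]-3)),np.degrees(np.arctan2(c[1]+57.5,c[0]-2)))
for k in zip(*np.where(w>8)): print(k[::-1],round(w[k]),end='; ')
```

```text
pix 37 101.55555555555554
centroid [ 13.57374746 -63.30438535] angle -24.794863405462632
-26.640912819509445 -26.634362159911568
(np.int64(183), np.int64(218)) 9; (np.int64(183), np.int64(219)) 49; (np.int64(184), np.int64(219)) 89; (np.int64(185), np.int64(219)) 40; (np.int64(182), np.int64(220)) 23; (np.int64(183), np.int64(220)) 85; (np.int64(184), np.int64(220)) 92; (np.int64(185), np.int64(220)) 34; (np.int64(182), np.int64(221)) 63; (np.int64(183), np.int64(221)) 96; (np.int64(184), np.int64(221)) 57; (np.int64(181), np.int64(222)) 34; (np.int64(182), np.int64(222)) 99; (np.int64(183), np.int64(222)) 77; (np.int64(184), np.int64(222)) 20; (np.int64(180), np.int64(223)) 16; (np.int64(181), np.int64(223)) 71; (np.int64(182), np.int64(223)) 96; (np.int64(183), np.int64(223)) 42; (np.int64(180), np.int64(224)) 52; (np.int64(181), np.int64(224)) 102; (np.int64(182), np.int64(224)) 74; (np.int64(183), np.int64(224)) 16; (np.int64(179), np.int64(225)) 13; (np.int64(180), np.int64(225)) 84; (np.int64(181), np.int64(225)) 99; (np.int64(182), np.int64(225)) 40; (np.int64(179), np.int64(226)) 13; (np.int64(180), np.int64(226)) 81; (np.int64(181), np.int64(226)) 69; (np.int64(182), np.int64(226)) 15; (np.int64(180), np.int64(227)) 12;
```

Run:
```python
from h import *
def ip(uv,h):
    r=world('top',uv,depth=[1.]*len(uv)); o=np.array(ctrl.camera_info('top')['T'])[:3,3]; w=r-o
    return topanel(o+w*(((PC+N*h/1000-o)@N)/(w@N))[:,None])
v,u=np.mgrid[0:400,0:400]; uv=np.c_[u.ravel(),v.ravel()]/8.333+[158,200]-.44
Q=ip(uv,41).reshape(400,400,3); Z=ip(uv,.5).reshape(400,400,3)
for n in'de':
    g=cv2.imread(f'pics/{n}.png')[:,:400].mean(2)
    m=np.hypot(Q[...,0]-3,Q[...,1]+58)<25; w=np.where(m,np.clip(g-np.median(g[m])-18,0,None),0)
    c=[(w*Q[...,0]).sum()/w.sum(),(w*Q[...,1]).sum()/w.sum()]; dx,dy=Q[...,0]-c[0],Q[...,1]-c[1]
    print(n,np.round(c,1),'bar',np.degrees(.5*np.arctan2(2*(w*dx*dy).sum(),(w*(dx*dx-dy*dy)).sum())))
    # scale line 1 and 5 angles, and all line azimuths about fitted centre
    for cu,cv in((1.7,-57),(3,-58)):
        r=np.hypot(Z[...,0]-cu,Z[...,1]-cv); a=np.degrees(np.arctan2(Z[...,1]-cv,Z[...,0]-cu)); out=[]
        for k in range(8):
            t=70-20*k; mm=(abs(a-t)<9)&(r>36)&(r<41); ww=np.where(mm,np.clip(g-np.median(g[mm])-25,0,None),0); out.append(round((ww*a).sum()/ww.sum(),1))
        print('   lines',(cu,cv),out)
```

```text
d [ 12.3 -50.6] bar 35.1830538729858
   lines (1.7, -57) [np.float64(69.3), np.float64(48.7), np.float64(28.8), np.float64(8.7), np.float64(-10.8), np.float64(-30.7), np.float64(-50.6), np.float64(-70.6)]
   lines (3, -58) [np.float64(71.6), np.float64(51.3), np.float64(31.0), np.float64(10.4), np.float64(-9.5), np.float64(-30.4), np.float64(-51.1), np.float64(-72.0)]
e [ 13.6 -63.2] bar -26.621691962168107
   lines (1.7, -57) [np.float64(69.3), np.float64(48.7), np.float64(28.8), np.float64(8.7), np.float64(-10.8), np.float64(-30.6), np.float64(-50.6), np.float64(-70.6)]
   lines (3, -58) [np.float64(71.7), np.float64(51.3), np.float64(31.0), np.float64(10.4), np.float64(-9.5), np.float64(-30.3), np.float64(-51.1), np.float64(-72.0)]
```

Both readings carry the same bias of about +4°, and their difference is 61.8°. So the sleeve sits in the detent at 6. Next I grip the fin and push the guard home.

>>> step_arm(
  motion=[
    [25, 0.9, 0, 0, 0, 0, 0],
    [50, 0.9, 0, 0, 0, 0, 60],
    [71, 0.9, 0, 0, 0, 0, 150],
    [71, 0.9, 0, 0, 0, 0, 255],
    [71, 0.9, 0, 0, 0, 0, 255],
    [71, 0.9, 0, 0, 0, 0, 255],
    [71, 0.9, 0, 0, 0, 0, 255],
  ],
)

```text
time_s: 10.58
eef_pos: [0.4472, 0.2868, 0.1296]
eef_rot: [0.851, 0.037, 0.52, -0.057]
wrist_force: [-2.4, -0.2, 3.6]
opening: 0.124
```

```bash
python3 -c "
from h import *
plan(panel(3,-50,79),-N,V);print(topanel(pos()))"
```

```text
shift mm [ 6.00e-01 -1.02e+02 -1.00e-01] rotvec [-0.3  0.1 -0.1]
shift mm [ 6.00e-01 -1.02e+02 -1.00e-01] rotvec [ 1.797e+02 -2.000e-01 -1.000e-01]
t 10.57 pos [0.4472 0.2868 0.1296] q [ 0.5   0.08  2.07 -0.46  0.65 -0.62] F [-2.4 -0.2  3.6] open 0.124
[ 3.70939488 51.95809012 79.79270965]
```

>>> step_arm(
  motion=[
    [0, -15, 0, 0, 0, 0, 255],
    [0, -32, 0, 0, 0, 0, 255],
    [0, -50, 0, 0, 0, 0, 255],
    [0, -68, 0, 0, 0, 0, 255],
    [0, -84, 0, 0, 0, 0, 255],
    [0, -94, 0, 0, 0, 0, 255],
    [0, -101, 0, 0, 0, 0, 255],
    [0, -107, 0, 0, 0, 0, 255],
    [0, -110, 0, 0, 0, 0, 255],
    [0, -110, 0, 0, 0, 0, 255],
  ],
)

```text
time_s: 11.82
eef_pos: [0.4329, 0.1771, 0.1295]
eef_rot: [0.852, 0.037, 0.52, -0.057]
wrist_force: [-4.9, 0.2, 9.3]
opening: 0.123
```

```bash
python3 -c "
from h import *
plan(panel(3,-58,79),-N,V);print(topanel(pos()))"
```

```text
shift mm [ 0.7  0.7 -0.8] rotvec [-0.4  0.2 -0.1]
shift mm [ 0.7  0.7 -0.8] rotvec [ 1.796e+02 -1.000e-01 -3.000e-01]
t 11.82 pos [0.4329 0.1771 0.1295] q [ 0.24 -0.11  2.26 -0.31  0.57 -0.97] F [-4.9  0.2  9.3] open 0.123
[  3.80673586 -58.69427266  79.7066788 ]
```

Push a little further until it meets the stop.

>>> step_arm(
  motion=[
    [0, -1, 0, 0, 0, 0, 255],
    [0, -2, 0, 0, 0, 0, 255],
    [0, -3, 0, 0, 0, 0, 255],
    [0, -3, 0, 0, 0, 0, 255],
  ],
)

```text
time_s: 12.32
eef_pos: [0.4328, 0.1766, 0.1296]
eef_rot: [0.852, 0.039, 0.519, -0.055]
wrist_force: [1.4, 17.5, -1.4]
opening: 0.124
```

```bash
python3 -c "
from h import *
plan(panel(3,-58,79),-N,V);print(topanel(pos()))"
```

```text
shift mm [ 0.7  1.1 -0.8] rotvec [-0.4  0.3 -0.4]
shift mm [ 0.7  1.1 -0.8] rotvec [179.6  -0.6  -0.4]
t 12.32 pos [0.4328 0.1766 0.1296] q [ 0.24 -0.12  2.27 -0.3   0.56 -0.98] F [ 1.4 17.5 -1.4] open 0.124
[  3.79575931 -59.15350277  79.74193391]
```

>>> step_arm(
  motion=[
    [0, 2, 0, 0, 0, 0, 255],
    [0, 2, 0, 0, 0, 0, 100],
    [0, 2, 0, 0, 0, 0, 0],
    [0, 2, 0, 0, 0, 0, 0],
    [-25, 2, 0, 0, 0, 0, 0],
    [-60, 2, 0, 0, 0, 0, 0],
    [-100, 2, 0, 0, 0, 0, 0],
    [-100, 2, 0, 0, 0, 0, 0],
  ],
)

```text
time_s: 13.32
eef_pos: [0.388, 0.183, 0.2204]
eef_rot: [0.852, 0.038, 0.518, -0.056]
wrist_force: [1.4, -0.6, -0.3]
opening: 1.0
```

```bash
python3 - <<'E'
from h import *
p,d=snap('top'); s,_=snap('scene')
q=topanel(cloud('top',d).reshape(-1,3)); f=q[(abs(q[:,0])<40)&(q[:,2]>64)&(q[:,2]<84)&(q[:,1]<0)&(q[:,1]>-90)]; print('fin',len(f),np.round(np.percentile(f,[5,50,95],axis=0),1).tolist())
I=np.array([.503,-.114]); A=yaw(-14.7)
g=I+(A@[-.005,0,0])[:2]; print(g)
plan([*g,.16],[0,0,-1],A@[0,1,0])
E
python3 fit.py | tail -3
```

```text
fin 152 [[-20.0, -64.6, 65.5], [2.6, -61.3, 80.6], [25.9, -53.9, 82.7]]
[ 0.49816366 -0.11273121]
shift mm [ 118.3 -277.4  108.2] rotvec [ 6.7 27.  -1.9]
shift mm [ 118.3 -277.4  108.2] rotvec [-168.5    2.8   40.5]
t 13.43 pos [0.387  0.1823 0.2172] q [ 0.3  -0.39  2.26 -0.25  0.85 -1.01] F [ 0.3 -0.4  0.6] open 0.998
station 9689 [481.3 230. ] -7.62 [-0.8] med err mm 1.24
iron 1310 [ 503.2 -113.7] -14.6 [-0.7] med err mm 0.89
rest 2597 [ 460.3 -355. ] -8.34 [-0.1] med err mm 0.95
```

>>> step_arm(
  motion=[
    [10, -50, 18, 1, 4, 0, 0],
    [36, -100, 36, 2.2, 9, -0.6, 0],
    [57, -145, 54, 3.3, 13.5, -1, 0],
    [79, -190, 72, 4.5, 18, -1.3, 0],
    [99, -235, 90, 5.6, 22.5, -1.6, 0],
    [118, -277, 108, 6.7, 27, -1.9, 0],
    [118, -277, 108, 6.7, 27, -1.9, 0],
    [118, -277, 108, 6.7, 27, -1.9, 0],
  ],
)

```text
time_s: 14.42
eef_pos: [0.4966, -0.1119, 0.1581]
eef_rot: [0.7, 0.091, 0.703, -0.091]
wrist_force: [0.6, -0.3, 0.2]
opening: 1.0
```

Run:
```python
from h import *
A=yaw(-14.7); g=np.array([.503,-.114])+(A@[-.005,0,0])[:2]
plan([*g,.024],[0,0,-1],A@[0,1,0])
```

```text
shift mm [134.1  -0.4   2.3] rotvec [-0.  -0.2  0. ]
shift mm [134.1  -0.4   2.3] rotvec [180.    0.    0.4]
t 14.43 pos [ 0.4966 -0.1119  0.1581] q [-0.45  0.14  1.85 -0.    1.15 -1.77] F [ 0.6 -0.3  0.2] open 1.0
```

>>> step_arm(
  motion=[
    [40, 0, 2, 0, 0, 0, 0],
    [80, 0, 2, 0, 0, 0, 0],
    [110, 0, 2, 0, 0, 0, 0],
    [125, 0, 2, 0, 0, 0, 0],
    [133, 0, 2, 0, 0, 0, 60],
    [133, 0, 2, 0, 0, 0, 130],
    [133, 0, 2, 0, 0, 0, 255],
    [133, 0, 2, 0, 0, 0, 255],
    [133, 0, 2, 0, 0, 0, 255],
    [133, 0, 2, 0, 0, 0, 255],
  ],
)

```text
time_s: 15.68
eef_pos: [0.5006, -0.1134, 0.0286]
eef_rot: [0.702, 0.09, 0.701, -0.091]
wrist_force: [-0.2, 1.1, 6.0]
opening: 0.278
```

>>> step_arm(
  motion=[
    [-15, 0, 0, 0, 0, 0, 255],
    [-50, 0, 0, 0, 0, 0, 255],
    [-95, 0, 0, 0, 0, 0, 255],
    [-130, 0, 0, 0, 0, 0, 255],
    [-130, 0, 0, 0, 0, 0, 255],
    [-130, 0, 0, 0, 0, 0, 255],
  ],
)

```text
time_s: 16.42
eef_pos: [0.4992, -0.1125, 0.1569]
eef_rot: [0.701, 0.09, 0.702, -0.091]
wrist_force: [0.0, -0.7, -1.9]
opening: 0.28
```

```bash
cat > fi.py <<'E'
from fit import *
import h
o=pos(); 
def iron3(P,t0):
    # t: x,y,yaw,z(origin),pitch
    def L(t):
        q=P-np.array([t[0],t[1],t[3]+.017]); M=R.from_euler('ZY',[t[2],t[4]]).as_matrix(); q=q@M; q[:,2]+=.017; return q
    r=least_squares(lambda t:iron(L(t)),t0,loss='soft_l1',f_scale=.002,x_scale=[.01,.01,.05,.01,.05]); e=np.abs(iron(L(r.x)))
    print('iron',len(P),np.round(r.x[[0,1,3]]*1000,1),'yaw,pitch',np.round(np.degrees(r.x[[2,4]]),2),'med',round(np.median(e)*1000,2)); return r.x
E
python3 - <<'E'
from h import *
snap('top');snap('scene')
E
python3 - <<'E'
from fi import *
A=yaw(-14.7); c=o+A@[.005,0,0]; t0=[c[0],c[1],np.radians(-14.7),o[2]-.024,0.]
for cams in(['top'],['scene'],['top','scene']):
    S=[]
    for n in cams:
        P=Cs[n].reshape(-1,3); q=(P-c)@A; k=(abs(q[:,1])<.03)&(q[:,0]>-.11)&(q[:,0]<.17)&(abs(P[:,2]-o[2]+.007)<.03)&(abs(q[:,0]+.005)>.02); S.append(P[k])
    iron3(np.vstack(S),t0)
h.plan([0,0,0],[0,0,-1],A@[0,1,0])
I=cv2.imread('pics/raw_scene.png'); u=pix('scene',o)[0].astype(int); print(u)
cv2.imwrite('pics/f.png',cv2.resize(I[max(0,u[1]-60):u[1]+60,u[0]-80:u[0]+80],(800,600),interpolation=cv2.INTER_CUBIC))
E
```

```text
iron 138 [ 502.2 -113.   128.5] yaw,pitch [-14.58  -0.54] med 0.7
iron 431 [ 501.8 -113.3  126.4] yaw,pitch [-14.44  -0.08] med 0.83
iron 569 [ 501.8 -112.9  127.2] yaw,pitch [-14.63   0.26] med 0.87
shift mm [ 157.5  -17.8 -510.4] rotvec [ 0.  -0.2  0. ]
shift mm [ 157.5  -17.8 -510.4] rotvec [-1.8e+02 -1.0e-01 -3.0e-01]
t 16.52 pos [ 0.4987 -0.1123  0.1559] q [-0.45  0.15  1.85 -0.    1.15 -1.77] F [-0.7 -0.2 -0.8] open 0.279
[342 178]
```

View pics/f.png

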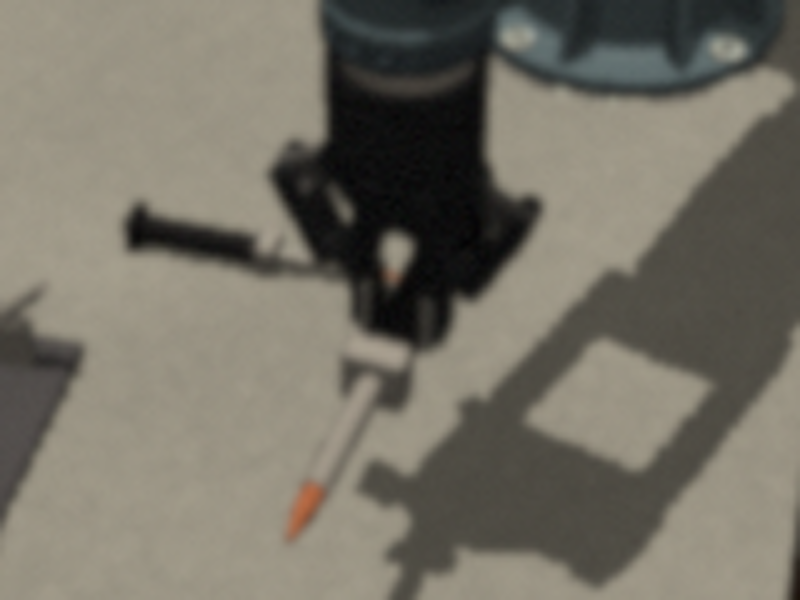

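Run:
```python
from h import *
A=yaw(-8.3); g=np.array([.4603,-.355,0])+A@[-.0032,-.0003,0]
plan([*g[:2],.165],[0,0,-1],A@[0,1,0])
```

```text
shift mm [  -9.  -245.2   21.3] rotvec [-6.4 -0.2  0. ]
shift mm [  -9.  -245.2   21.3] rotvec [1.736e+02 1.000e-01 3.000e-01]
t 16.52 pos [ 0.4987 -0.1123  0.1559] q [-0.45  0.15  1.85 -0.    1.15 -1.77] F [-0.7 -0.2 -0.8] open 0.279
```

The iron is gripped level, with the collar at crop (375,350), the tip at (290,535), and the distractor iron lying behind untouched. I'll carry it to above the rest.

>>> step_arm(
  motion=[
    [-9, -30, 3, -0.8, 0, 0, 255],
    [-9, -70, 6, -1.8, 0, 0, 255],
    [-9, -115, 10, -3, 0, 0, 255],
    [-9, -160, 14, -4.2, 0, 0, 255],
    [-9, -200, 18, -5.4, -0.2, 0, 255],
    [-9, -230, 20, -6.4, -0.2, 0, 255],
    [-9, -245, 21.3, -6.4, -0.2, 0, 255],
    [-9, -245, 21.3, -6.4, -0.2, 0, 255],
    [-9, -245, 21.3, -6.4, -0.2, 0, 255],
  ],
)

```text
time_s: 17.65
eef_pos: [0.4583, -0.3538, 0.166]
eef_rot: [0.706, 0.051, 0.705, -0.051]
wrist_force: [-0.3, 0.7, -1.1]
opening: 0.277
```

```bash
python3 - <<'E'
from h import *
snap('top');snap('scene')
E
python3 - <<'E'
from fi import *
A=yaw(-8.3); c=o+A@[.003,0,0]; t0=[c[0],c[1],np.radians(-8.3),o[2]-.0286,0.]
for cams in(['top'],['scene'],['top','scene']):
    S=[]
    for n in cams:
        P=Cs[n].reshape(-1,3); q=(P-c)@A; k=(abs(q[:,1])<.03)&(q[:,0]>-.11)&(q[:,0]<.17)&(abs(P[:,2]-o[2]+.007)<.03)&(abs(q[:,0]+.005)>.02); S.append(P[k])
    t=iron3(np.vstack(S),t0); fit('rest',rest,np.vstack([Cs[n][near(n,(.475,-.353),.125,.006,.09)] for n in cams]),[.46,-.355,np.radians(-8),0])
g=np.array([.4603,-.355,0])+A@[-.0032,-.0003,0]
h.plan([*g[:2],.0775],[0,0,-1],A@[0,1,0])
E
```

```text
iron 183 [ 462.1 -353.5  137. ] yaw,pitch [-8.27 -0.12] med 0.97
rest 208 [ 459.7 -354.2] -8.38 [0.1] med err mm 0.83
iron 391 [ 461.6 -354.2  136. ] yaw,pitch [-7.85 -0.58] med 0.86
rest 1093 [ 460.5 -356.1] -7.92 [-0.4] med err mm 0.94
iron 574 [ 461.6 -354.   136.4] yaw,pitch [-7.96 -0.36] med 0.9
rest 1301 [ 460.4 -355.8] -7.57 [-0.4] med err mm 0.96
shift mm [88.9 -1.1 -1.5] rotvec [0.1 0.2 0. ]
shift mm [88.9 -1.1 -1.5] rotvec [-1.799e+02 -1.000e-01  2.000e-01]
t 17.75 pos [ 0.4585 -0.3538  0.1664] q [-0.86  0.28  1.67  0.    1.19 -2.29] F [-0.2  0.3 -1.7] open 0.282
```

>>> step_arm(
  motion=[
    [25, -1.2, -1, 0, 0, 0, 255],
    [50, -1.2, -1, 0, 0, 0, 255],
    [68, -1.2, -1, 0, 0, 0, 255],
    [78, -1.2, -1, 0, 0, 0, 255],
    [83, -1.2, -1, 0, 0, 0, 255],
    [86, -1.2, -1, 0, 0, 0, 255],
    [86, -1.2, -1, 0, 0, 0, 255],
    [86, -1.2, -1, 0, 0, 0, 255],
  ],
)

```text
time_s: 18.75
eef_pos: [0.4575, -0.3567, 0.0811]
eef_rot: [0.707, 0.05, 0.704, -0.052]
wrist_force: [0.2, -0.0, -0.6]
opening: 0.277
```

>>> step_arm(
  motion=[
    [1, 0, 0, 0, 0, 0, 255],
    [2, 0, 0, 0, 0, 0, 255],
    [2, 0, 0, 0, 0, 0, 255],
    [2, 0, 0, 0, 0, 0, 255],
  ],
)

```text
time_s: 19.25
eef_pos: [0.4573, -0.3563, 0.0785]
eef_rot: [0.706, 0.051, 0.704, -0.052]
wrist_force: [-0.5, 0.8, -2.5]
opening: 0.279
```

>>> step_arm(
  motion=[
    [0.7, 0, 0, 0, 0, 0, 255],
    [1.4, 0, 0, 0, 0, 0, 255],
    [1.4, 0, 0, 0, 0, 0, 255],
    [1.4, 0, 0, 0, 0, 0, 255],
  ],
)

```text
time_s: 19.75
eef_pos: [0.4574, -0.3564, 0.0777]
eef_rot: [0.706, 0.05, 0.704, -0.052]
wrist_force: [-1.5, 1.4, 6.1]
opening: 0.278
```

Contact at 6 N: it's seated. Release slowly, wait, then retreat.

>>> step_arm(
  motion=[
    [0, 0, 0, 0, 0, 0, 160],
    [0, 0, 0, 0, 0, 0, 130],
    [0, 0, 0, 0, 0, 0, 100],
    [0, 0, 0, 0, 0, 0, 50],
    [0, 0, 0, 0, 0, 0, 0],
    [0, 0, 0, 0, 0, 0, 0],
    [0, 0, 0, 0, 0, 0, 0],
    [-20, 0, 0, 0, 0, 0, 0],
    [-60, 0, 0, 0, 0, 0, 0],
    [-110, 0, 0, 0, 0, 0, 0],
  ],
)

```text
time_s: 21.0
eef_pos: [0.4567, -0.3558, 0.1889]
eef_rot: [0.706, 0.051, 0.704, -0.051]
wrist_force: [0.9, -0.5, -0.3]
opening: 1.002
```

>>> step_arm(
  motion=[
    [-50, 0, -20, 0, 0, 0, 0],
    [-100, 0, -60, 0, 0, 0, 0],
    [-100, 0, -100, 0, 0, 0, 0],
    [-100, 0, -100, 0, 0, 0, 0],
  ],
)

```text
time_s: 21.5
eef_pos: [0.3564, -0.3415, 0.2893]
eef_rot: [0.707, 0.05, 0.704, -0.053]
wrist_force: [-0.1, 0.4, 0.7]
opening: 1.003
```

```bash
python3 - <<'E'
from h import *
p,d=snap('top');s,_=snap('scene')
q=topanel(cloud('top',d).reshape(-1,3)); f=q[(abs(q[:,0])<40)&(q[:,2]>64)&(q[:,2]<84)&(q[:,1]<0)&(q[:,1]>-90)]; print('fin',np.round(np.percentile(f,[5,50,95],axis=0),1).tolist())
o=ctrl.get_obs(); print(o['time_s'],o['eef_pos'],o['wrist_force'])
cv2.imwrite('pics/g.png',cv2.resize(p[80:330,90:410,::-1],(768,600),interpolation=cv2.INTER_CUBIC))
E
python3 - <<'E'
from fi import *
A=yaw(-8.3); c=np.array([.4603,-.355,.065])
S=[]
for n in Cs:
    P=Cs[n].reshape(-1,3); q=(P-c)@A; k=(abs(q[:,1])<.02)&(q[:,0]>-.11)&(q[:,0]<.17)&(abs(P[:,2]-.065)<.022)&(abs(q[:,0]+.055)>.01)&(abs(q[:,0]-.085)>.01); iron3(P[k],[.46,-.355,np.radians(-8.3),.048,0.])
E
```

```text
fin [[-19.5, -64.5, 66.2], [3.8, -61.5, 80.4], [26.1, -53.5, 83.3]]
21.6 [ 0.35791323 -0.34175065  0.28819196] [ 0.1197656  -0.54036995 -0.18069789]
iron 548 [ 460.2 -354.7   47.4] yaw,pitch [-8.17 -0.09] med 0.96
iron 536 [ 460.1 -355.6   47. ] yaw,pitch [-7.97 -0.46] med 1.01
```

View pics/g.png

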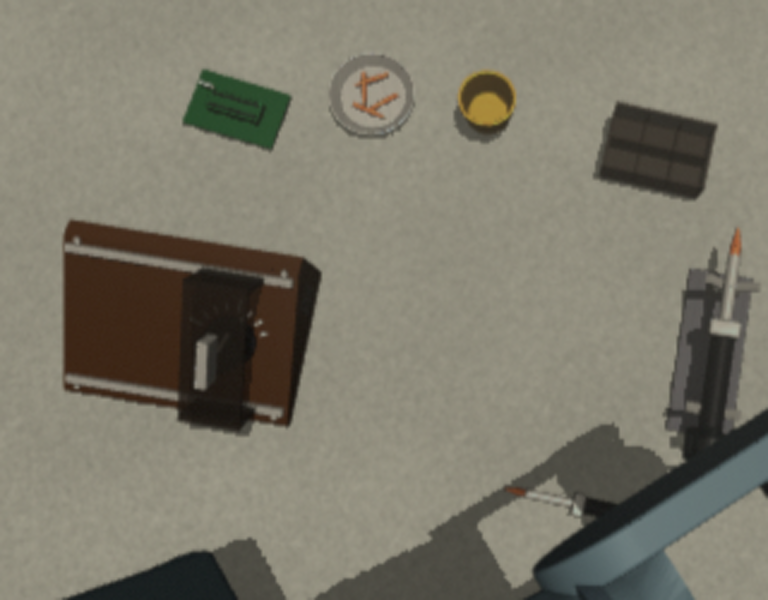

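The iron (tip 737,240; collar 725,327) lies level in the rest. The guard (fin at 205,360) is over the sleeve, and the bystanders are in place. Handing in.

```bash
python3 -c "
from bench import ctrl
print(ctrl.hand_in())"
```

```text
the job is handed in; nothing more can be done
None
```

The job is finished and was handed in at about 21.6 s of the 62 s allowed. In order, I slid the guard aside, turned the sleeve from 3 to 6, pushed the guard home and laid the large iron in the small rest.

Last checks:
- **Guard:** its fin had moved back about 110 mm, the same as its outward position. It met its stop with about 17 N and stayed there after I let go. I judged "clicked home" from this position and force.
- **Sleeve:** the bar turned 61.8° in the images, against the 60° wanted. The absolute image reading was about 4° off the scale line, the same way before and after turning, so I take that as measuring bias. I did not measure it again once the guard was closed.
- **Iron:** it lies level in the rest, tip to +x, within about 1 mm of its place. Origin height measured 47 mm against 48 mm.
- **Other things on the desk:** they looked unmoved in the last picture, and the arm was clear of everything.
- **Disagreement:** the two cameras put the station about 4 mm apart along x. I allowed for this by taking the fin and sleeve 3 mm farther up-slope than the fit gave, and the grips held.

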